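# Close the cell box's nested lids, then raise only the outer lid

## Robot

A 6-joint arm with a two-finger parallel gripper is mounted at the origin on the work surface. World frame = base frame: x ahead of the robot, y to its left, z up, the work surface at z = 0. Lengths are in m, angles in rad, forces in N, time in s.
With the tool pointing down it reaches from about 0.35 to 0.975 m from the base axis. Payload 4.9 kg.
Tool frame: the origin (TCP) lies midway between the tips of the shut fingers; the grasp point (between the pads) lies 19 mm behind it; z points along the fingers, y is the line along which they close (so a half turn about z gives the same grasp; the last joint's range is limited). The gripper opens to 85 mm and grips with 20 to 120 N. Pads are 22 mm wide; open, the fingers measure 114 mm over their backs; the gripper's body (76 mm by 85 mm) begins 54 mm behind the grasp point. The pads swing forward as they close: fully open they stand 13 mm farther back than shut.
Start: joints at [-1.298, 0.053, 1.613, -0, 1.476, -0.119], TCP at [0.239, -0.578, 0.231] pointing down, gripper open.
Joint ranges: [-3.01, 3.01], [-1.01, 2.22], [0.06, 2.58], [-1.02, 4.17], [0.09, 2.62], [-3.14, 3.14]. Speed limits (rad/s): [2.57, 2.57, 3.14, 3.14, 3.14, 3.14].

## Interface

Orientations are given as a rotation vector (axis times angle).
In Python, from station import ctrl, optics, job gives the robot as it stands.
- The arm moves only by the shell command python3 -m jog 'ROWS' [OPENING] [FORCE]. ROWS is JSON, a list of rows, each a list of 2 entries, a list of its own where there are three numbers: the shift along the tool's x, y, z in m, then the turn, a rotation vector about the tool's x, y, z in rad. A call has 1 to 5 rows; each row is the pose to reach, as a shift and turn from the pose commanded when the call began, along the tool's axes at that moment; what a row does not reach only later rows make up. A row lasts 1/10 s, in which the tool goes at most 50 mm and 8.59 degrees, less where a joint would pass 70% of its speed; a pose out of reach is approached as far as the arm can. A call with a gripper value outside its range is refused whole. OPENING is the opening, from 0 (shut) to 1 (fully open), set as the call begins (- or left out, the last holds). The fingers move at their own pace and stop on an object; FORCE is the grip in N (left out, the last holds). Time passes only in rows, so rows that repeat a pose let the fingers close. It gives the time, the measured TCP pose, the force, the opening and the grip force at its end, in the units of the state.
- ctrl.get_obs(): the state, without advancing time (a new reading comes with each control period).
- optics.get_image(name): name is "scene" or "top"; returns a dict with "image" (400x640x3 uint8, blue, green, red), "fx", "fy", "cx", "cy" (pixels), "rvec" (rotation vector, rad) and "tvec" (3), from world to camera coordinates, as OpenCV has them. Camera axes: x right, y down, z forward; pixel columns grow to the right and rows downward; lengths in m; the calibration is good to about 2 mm. A picture is of the moment at which its call begins. There is no depth.
- job.finish_job(): hands the job in; it is judged then, once.
The state is a dict: "t": time; "q": joint angles; "dq": joint speeds; "effort": joint torques, N m; "tool_pos": TCP position; "tool_rot": TCP orientation; "contact_force": force on the tool from outside, world axes, zero at the start; "wrist_torque": the same for the moment, N m; "opening": finger opening in m; "grip_force": force on a finger pad.
Only numpy, scipy, OpenCV 4.12 (cv2) and the standard library are available. Lean on these libraries where they do the work, as an engineer would, in place of code of your own. Each camera call takes 0.05 s, during which the arm holds its last target. There are 200 camera calls.

## Task

The wooden cell box stands open with its thin inner gauge cover folded up inside the lid. Lower the two lids together, gently, until both are fully shut; then take the outer lid by its brass pull and raise it alone to about 45 degrees, so that the gauge on the inner cover can be read, while the inner cover stays fully shut. Finish while still holding the outer lid there by its pull, since it falls if let go, and leave the other things on the counter where they are.

Things in the scene. Friction and masses are not known exactly. Their poses are not given: they have to be found in the camera images.
- cell_box: Fixed wooden box of watch cells, 140 (x) by 200 (y) by 58 mm high, two lids hinged on its far (+x) long rim. Origin: centre of its underside; z up, its -x side is the front, roughly towards the robot. The outer lid is a wooden cap 142 by 202 mm, about 200 g; shut, its top is 16.5 mm above the hinge line, and its shallow skirt hides the edges of the inner cover.
- lid_hinge (a point): The hinge line shared by both lids: a point on it midway along the box, at (70, 0, 59) mm in the box frame. The line runs along the box's y axis. The point is fixed to the box and has the box's axes.
- outer_lid (a joint): Opening angle of the outer lid (rad): 0 fully shut, grows as the front edge rises, 1.5 at its stop; starts at 1.22 to 1.38. Stiff hinge (about 0.09 N m): it stays near upright (above about 1.2), but from about 1 rad down it falls shut if let go; moving it takes 1 to 2 N at the pull. Lowering it presses the inner cover down with it (rubber bumpers underneath), so both lids come down.
- inner_lid (a joint): Opening angle of the inner gauge cover (rad), 0 fully shut; starts at 1.06 to 1.2, a few degrees ahead of the outer lid. Thin plywood panel 131 by 182 by 5 mm with a paper gauge sheet on top, same hinge line, nested under the outer lid. Its stiff hinge (0.08 N m) keeps it wherever it is left; it does not stick to the outer lid and stays shut when that is lifted.
- lid_pull: Brass pull in the middle of the outer lid's front edge: a bobbin 18 mm in diameter, 26 mm long along the hinge direction, turning easily on a thin stem, 31 mm clear of the edge. Origin: its centre; lid shut, 173 mm in front (-x) of the hinge line and 12.5 mm above it. Pinch its flat ends from above (fingers closing along the box's y) at any lid angle; it turns as the lid swings.
- inner_tongue (a point): The inner cover's own lift tab: a flat plywood tongue 18 mm wide and 4 mm thick, which sticks out about 19 mm past the front edge of the lids through a notch, 60 mm to the box's -y side of the pull. The point lies near its tip, 152 mm in front of the hinge line when shut. Leave it alone when raising the outer lid. Its axes turn with the inner cover (z its normal).
- loupe: Bystander: blue loupe, 34 mm across, 32 mm high, to the left of the box. Origin at its underside.
- watch: Bystander: gold dress watch lying flat, 40 mm case 10 mm high, about 125 mm long with its bracelet (along its x), in front and to the right of the box. Origin under its case.
- screwdriver: Bystander: small screwdriver 120 mm long, lying to the right of the box.
- demagnetiser: Bystander: steel demagnetiser block 110 by 75 by 45 mm, far left.
- case_holder: Bystander: chrome case holder, a small vice 96 by 45 by 30 mm, far right.
- dish: Bystander: white ceramic dish 60 mm across, 22 mm high, far right.
- oil_jar: Bystander: amber jar 32 mm across, 50 mm high, far left.
- outer_edge (a point): Middle of the outer lid's front edge (the point turns with that lid; its z axis is the normal of the lid): 142 mm in front of the hinge line and 12.5 mm above it when shut.

How it is judged:
On the way, in this order (a step that is already met when the one before it is completed fails the run):
1. both lids lowered together, fully shut (value of joint each of outer_lid, inner_lid below 0.05 rad), for 0.2 s.
2. outer lid raised alone to about 45 degrees (value of joint outer_lid between 0.64 and 0.93 rad and value of joint inner_lid below 0.05 rad), for 0.2 s.
At the end, for the whole second after the job is handed in: The outer lid is held still by the fingers on its brass pull at 45 degrees, give or take about 8 (0.64 to 0.93 rad), and the inner cover is fully shut (under 0.05 rad) (all of step 2 and contact force between the fingers and lid_pull above 0.3 N and velocity of joint outer_lid between -0.1 and 0.1 rad/s); the arm keeps its last pose, push and grip.
It fails at once if a lid is dropped or slammed (closing faster than 2 rad/s) (velocity of joint any of outer_lid, inner_lid below -2 rad/s).
It fails at once if the lids are not lowered together (parted by over 0.5 rad while the inner cover is not yet shut) (angle between the z axis of inner_tongue and the z axis of outer_edge, either way round above 0.5 rad and value of joint inner_lid above 0.06 rad).
It fails at once if the inner cover is lifted again (velocity of joint inner_lid above 0.3 rad/s and value of joint inner_lid between 0.06 and 0.9 rad).
It fails at once if another thing on the counter is disturbed (moved over 30 mm) (distance of any of loupe, watch, screwdriver, demagnetiser, case_holder, dish, oil_jar from where it was at the start of the episode above 0.03 m).
It also fails if it takes over 42 s, if anything falls off the work surface, if the arm or the gripper's body presses on something with over 40 N, if the wrist force passes 120 N, or if a joint passes its speed limit or range.

## Working session

There is one attempt and no reset: what is moved stays moved. The work goes in short steps, Python scripts to look and compute and a shell command to move; the robot and the scene stay as the last step left them, time stands still between calls to the robot, and variables do not carry over. Pictures are saved under pics/ and viewed, at most 10 in all, crops included, and the job is handed in when it is done.

```bash
ls; mkdir -p pics
python3 - <<'E'
from station import ctrl, optics
import cv2
for n in("scene","top"):
    d=optics.get_image(n); cv2.imwrite(f"pics/{n}0.png",d["image"])
    print(n,d["fx"],d["cx"],d["cy"],d["rvec"],d["tvec"])
print(ctrl.get_obs())
E
```

```text
pics
scene 473.5502852179859 321.57746255032555 201.12687656592 [ 2.00598612  0.92002988 -0.50182669] [-0.36086215 -0.18348459  1.73465752]
top 463.963793673098 323.63780854762064 196.59119206740607 [ 2.17067532 -2.18587523  0.09093887] [-0.01120163  0.5679936   1.71695059]
{'t': 0.1, 'q': array([-1.29799236e+00,  5.33099275e-02,  1.61417855e+00, -1.52255196e-05,
        1.47601066e+00, -1.19032201e-01]), 'dq': array([-0.00028395, -0.0011274 , -0.00443527, -0.00064418, -0.00108804,
       -0.00045224]), 'effort': array([ 5.32944023e-05, -3.94902813e+01, -3.71363819e+01,  2.51503036e-05,
        3.87409120e-03, -6.93711861e-07]), 'tool_pos': array([ 0.23850022, -0.57708097,  0.23016107]), 'tool_rot': array([-3.07962818e+00, -6.11197283e-01,  2.53606197e-04]), 'contact_force': array([-0.03178696,  0.72960658, -0.50832596]), 'wrist_torque': array([-0.01891545, -0.0170784 , -0.03704244]), 'grip_force': 0.0, 'opening': 0.08513740622823979}
```

View pics/scene0.png

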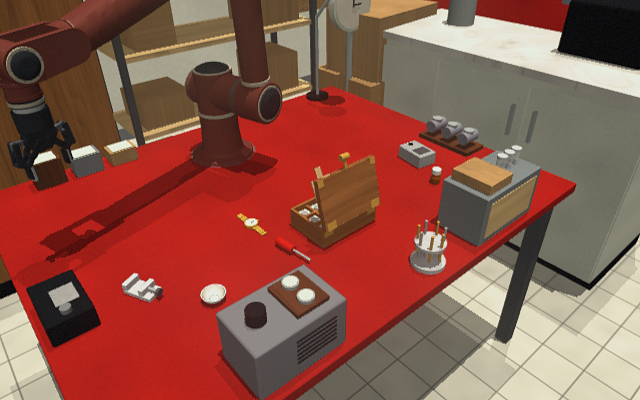

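View pics/top0.png

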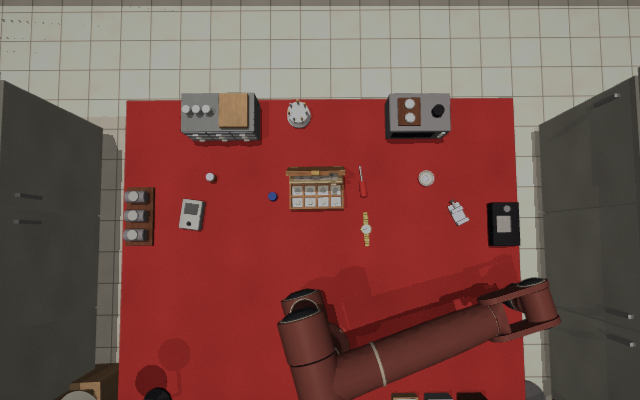

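The scene view shows the box at about (335,205), with the brass pull at about (345,157). In the top view the box is at (316,190) and the pull is near (316,172). I'll enlarge both.

Run:
```python
import cv2,numpy as np
a=cv2.imread("pics/scene0.png")[140:255,270:400]; b=cv2.imread("pics/top0.png")[155:220,275:355]
a=cv2.resize(a,(520,460),interpolation=cv2.INTER_CUBIC)[:, :400]
b=cv2.resize(b,(400,325),interpolation=cv2.INTER_CUBIC)
c=np.zeros((460,800,3),np.uint8); c[:,:400]=a; c[:325,400:]=b
cv2.imwrite("pics/crop0.png",c)
```

```text
(no output)
```

View pics/crop0.png

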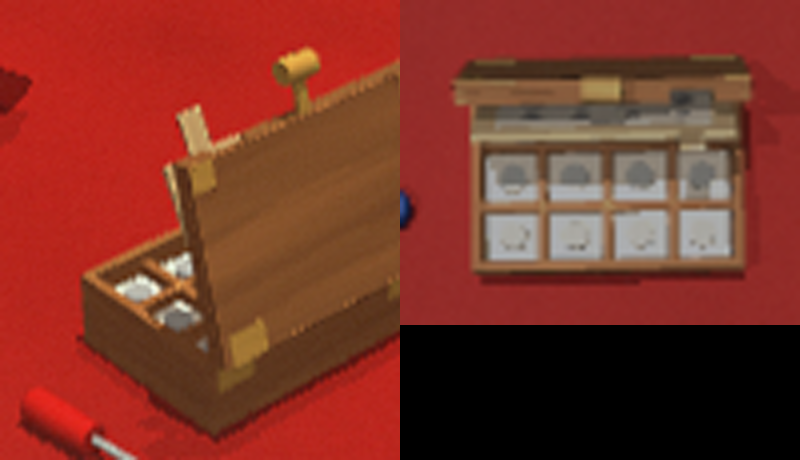

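```bash
cat > h.py <<'E'
import numpy as np,cv2
from station import optics,ctrl
def cam(d):
    K=np.array([[d["fx"],0,d["cx"]],[0,d["fy"],d["cy"]],[0,0,1.]]);R=cv2.Rodrigues(np.array(d["rvec"],float))[0]
    return K,R,np.array(d["tvec"],float)
def plane(d,p,z):
    K,R,t=cam(d);r=R.T@np.linalg.solve(K,[*p,1.]);c=-R.T@t
    return c+r*(z-c[2])/r[2]
def tri(d1,p1,d2,p2):
    P=[];
    for d in(d1,d2):
        K,R,t=cam(d);P.append(K@np.c_[R,t])
    X=cv2.triangulatePoints(P[0],P[1],np.array(p1,float),np.array(p2,float))[:,0];X=X[:3]/X[3]
    res=[(P[i]@[*X,1])[:2]/(P[i]@[*X,1])[2]-p for i,p in enumerate((p1,p2))]
    return X,res
E
python3 - <<'E'
from h import *
s=optics.get_image("scene");t=optics.get_image("top")
np.set_printoptions(precision=4,suppress=True)
print("pull",tri(s,(344.2,156.7),t,(315,172.7)))
l=plane(t,(289.4,208.6),.058);r=plane(t,(343.8,208.6),.058);print("front rim",l,r,np.linalg.norm(l-r))
print("back right bottom",plane(s,(324.2,249.2),0))
print("front right bottom",plane(s,(290.3,225),0))
E
```

```text
pull (array([0.6312, 0.0137, 0.2291]), [array([-0.3935,  0.0376]), array([-0.2436, -0.2044])])
front rim [0.5217 0.1108 0.058 ] [ 0.5203 -0.0889  0.058 ] 0.1996605928870725
back right bottom [ 0.6679 -0.0859  0.    ]
front right bottom [ 0.5223 -0.0887  0.    ]
```

The pull is at (0.631, 0.014, 0.229). The hinge is near (0.662, 0.012, 0.059) with yaw close to 0. That gives a radius of 173 mm and a lid angle of about 1.32, which agrees with the text. Next I approach above the pull.

```bash
cat >> h.py <<'E'
from scipy.spatial.transform import Rotation as Ro
def go(x,y,z):
    o=ctrl.get_obs();R=Ro.from_rotvec(o["tool_rot"]);G=Ro.from_rotvec([np.pi,0,0])
    print("shift",np.round(R.inv().apply(np.array([x,y,z])-o["tool_pos"]),4),"turn",np.round((R.inv()*G).as_rotvec(),4),"t",o["t"])
E
python3 -c "from h import *; go(.622,.012,.30)"
```

```text
shift [ 0.5794 -0.3983 -0.0689] turn [-1.300e-03  1.000e-04  3.918e-01] t 0.2
```

```bash
J='python3 -m jog'
python3 -m jog '[[[0.0,0.0,-0.05],[0,0,0.13]],[[0.58,-0.4,-0.07],[0,0,0.39]],[[0.58,-0.4,-0.07],[0,0,0.39]],[[0.58,-0.4,-0.07],[0,0,0.39]],[[0.58,-0.4,-0.07],[0,0,0.39]]]' 1 && python3 -c "from h import *; go(.622,.012,.30)"
```

```text
t: 0.7
tool_pos: [0.348, -0.4082, 0.2869]
tool_rot: [-3.142, -0.001, -0.0]
contact_force: [0.5, 0.3, 0.8]
opening: 0.0857
grip_force: 0.0
shift [ 0.2744 -0.4199 -0.013 ] turn [-0.0001 -0.0002  0.0009] t 0.7
```

```bash
python3 -m jog '[[[0.27,-0.42,-0.02],[0,0,0]],[[0.27,-0.42,-0.02],[0,0,0]],[[0.27,-0.42,-0.02],[0,0,0]],[[0.27,-0.42,-0.02],[0,0,0]],[[0.27,-0.42,-0.02],[0,0,0]]]' >/dev/null; python3 -c "from h import *; go(.622,.012,.30)"
```

```text
shift [ 0.1396 -0.2093 -0.0029] turn [ 0.0003 -0.0003  0.0017] t 1.2
```

```bash
python3 -m jog '[[[0.149,-0.211,-0.003],[0,0,0]],[[0.149,-0.211,-0.003],[0,0,0]],[[0.149,-0.211,-0.003],[0,0,0]],[[0.149,-0.211,-0.003],[0,0,0]],[[0.149,-0.211,-0.003],[0,0,0]]]' >/dev/null
python3 -m jog '[[[0.0,0,0],[0,0,0]],[[0,0,0],[0,0,0]]]'
python3 - <<'E'
from h import *
go(.631,.013,.21)
for n,b in(("scene",(90,200,270,420)),("top",(130,220,260,380))):
    im=optics.get_image(n)["image"][b[0]:b[1],b[2]:b[3]]
    cv2.imwrite(f"pics/{n}1.png",cv2.resize(im,None,fx=4,fy=4,interpolation=cv2.INTER_CUBIC))
E
```

```text
t: 1.9
tool_pos: [0.626, 0.0059, 0.2991]
tool_rot: [3.141, 0.006, -0.002]
contact_force: [-0.0, -0.5, 0.2]
opening: 0.0853
grip_force: 0.0
shift [ 0.0051 -0.0071  0.0891] turn [0.0003 0.0015 0.0039] t 1.9
```

View pics/scene1.png

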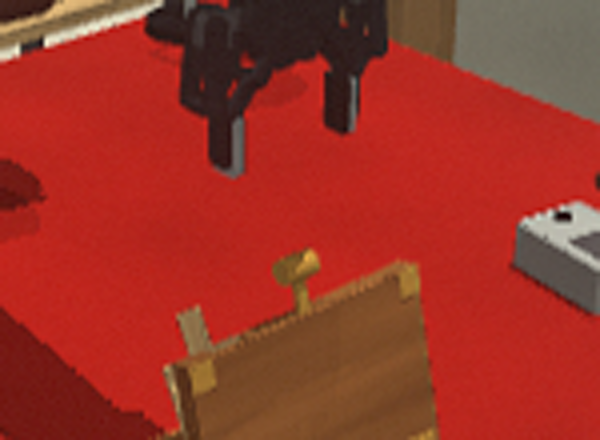

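The open fingertips are centred above the pull: fingers at crop (228,175) and (345,130), pull at (297,268). I'll narrow them a little, then descend and grip.

```bash
python3 -m jog '[[[0.005,-0.007,0.02],[0,0.0015,0.004]],[[0.005,-0.007,0.04],[0,0.0015,0.004]],[[0.005,-0.007,0.06],[0,0.0015,0.004]],[[0.005,-0.007,0.075],[0,0.0015,0.004]],[[0.005,-0.007,0.086],[0,0.0015,0.004]]]' 0.6 40
python3 -m jog '[[[0,0,0],[0,0,0]],[[0,0,0],[0,0,0]]]'
python3 - <<'E'
from h import *
go(.631,.0137,.213)
im=optics.get_image("scene")["image"][100:200,270:420]
cv2.imwrite("pics/scene2.png",cv2.resize(im,None,fx=4,fy=4,interpolation=cv2.INTER_CUBIC))
E
```

```text
t: 2.5
tool_pos: [0.6302, 0.0108, 0.2127]
tool_rot: [-3.142, 0.006, -0.001]
contact_force: [-2.0, 0.1, -0.3]
opening: 0.0512
grip_force: 0.0
t: 2.7
tool_pos: [0.6311, 0.0116, 0.2145]
tool_rot: [3.142, -0.004, 0.004]
contact_force: [0.2, -0.4, 0.1]
opening: 0.0512
grip_force: 0.0
shift [-0.0001 -0.0021  0.0015] turn [ 0.0001 -0.0022 -0.0028] t 2.7
```

View pics/scene2.png

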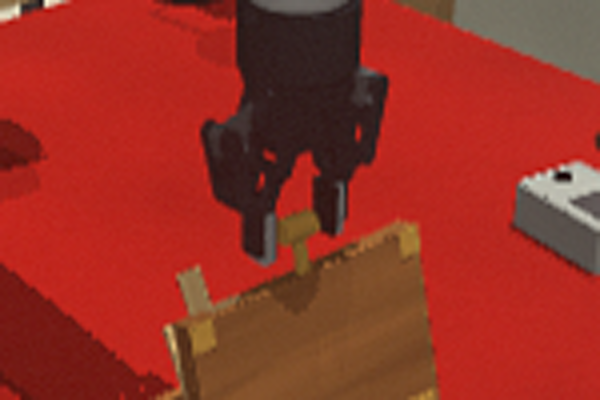

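The pull at crop (298,228) sits between the two pads. I'll close on it.

```bash
python3 -m jog '[[[0,-0.001,0.001],[0,0,0]],[[0,-0.002,0.002],[0,0,0]],[[0,-0.002,0.002],[0,0,0]],[[0,-0.002,0.002],[0,0,0]],[[0,-0.002,0.002],[0,0,0]]]' 0 40
python3 - <<'E'
from h import *
o=ctrl.get_obs();print(o["opening"],o["grip_force"],o["contact_force"],o["tool_pos"])
# arc waypoints: TCP = pull - (0,0,g)
p0=o["tool_pos"];H=np.array([.6635,.059]);r=.17345
for h in(.662,.665):
    g=None
    a0=np.arccos((h-p0[0])/r);print(h,"lid",a0-.0721,"pull z",.059+r*np.sin(a0),"g",.059+r*np.sin(a0)-p0[2])
a0=np.arccos((.663-p0[0])/r)
for a in np.arange(a0,.0,-.06):
    print(round(a-.0721,3),np.round([-(r*np.cos(a)-r*np.cos(a0)),r*(np.sin(a0)-np.sin(a))],4))
E
```

```text
t: 3.25
tool_pos: [0.6316, 0.014, 0.2135]
tool_rot: [3.141, -0.003, 0.006]
contact_force: [-1.3, -0.4, 5.6]
opening: 0.0251
grip_force: 40.8
0.02506270641015735 40.77559769153595 [-1.28914224 -0.4094123   5.58301397] [0.631555   0.01398406 0.21346899]
0.662 lid 1.3222562161802502 pull z 0.22975715109286 g 0.01628815655316551
0.665 lid 1.3046588925655 pull z 0.22919499013346414 g 0.015725995593769665
1.316 [-0.  0.]
1.256 [-0.0102  0.0022]
1.196 [-0.0202  0.005 ]
1.136 [-0.03    0.0084]
1.076 [-0.0396  0.0124]
1.016 [-0.049   0.0169]
0.956 [-0.0581  0.022 ]
0.896 [-0.0668  0.0276]
0.836 [-0.0752  0.0338]
0.776 [-0.0832  0.0404]
0.716 [-0.0908  0.0475]
0.656 [-0.098   0.0551]
0.596 [-0.1047  0.0631]
0.536 [-0.1109  0.0714]
0.476 [-0.1166  0.0801]
0.416 [-0.1217  0.0892]
0.356 [-0.1263  0.0985]
0.296 [-0.1304  0.1081]
0.236 [-0.1338  0.1179]
0.176 [-0.1367  0.1279]
0.116 [-0.1389  0.1381]
0.056 [-0.1406  0.1483]
-0.004 [-0.1416  0.1587]
-0.064 [-0.142   0.1691]
```

The pull is gripped (opening 25 mm, 40 N). I'll lower it along the arc.

```bash
python3 -m jog '[[[-0.005,0,0.001],[0,0,0]],[[-0.010,0,0.002],[0,0,0]],[[-0.020,0,0.005],[0,0,0]],[[-0.030,0,0.008],[0,0,0]],[[-0.040,0,0.0125],[0,0,0]]]'
```

```text
t: 3.75
tool_pos: [0.5909, 0.0137, 0.2007]
tool_rot: [3.141, -0.003, 0.004]
contact_force: [-3.3, -1.8, 8.3]
opening: 0.0256
grip_force: 41.0
```

```bash
python3 -m jog '[[[-0.009,0,0.0045],[0,0,0]],[[-0.018,0,0.0095],[0,0,0]],[[-0.027,0,0.015],[0,0,0]],[[-0.0355,0,0.0215],[0,0,0]],[[-0.0435,0,0.028],[0,0,0]]]'
```

```text
t: 4.25
tool_pos: [0.5463, 0.0133, 0.1716]
tool_rot: [3.14, -0.004, -0.001]
contact_force: [-3.9, -3.9, 5.1]
opening: 0.0252
grip_force: 40.7
```

```bash
python3 -m jog '[[[-0.0075,0,0.007],[0,0,0]],[[-0.0145,0,0.0145],[0,0,0]],[[-0.021,0,0.0225],[0,0,0]],[[-0.0275,0,0.031],[0,0,0]],[[-0.033,0,0.0395],[0,0,0]]]'
```

```text
t: 4.75
tool_pos: [0.5128, 0.0131, 0.1305]
tool_rot: [3.139, -0.003, -0.003]
contact_force: [-3.0, -5.7, 1.3]
opening: 0.0248
grip_force: 40.3
```

```bash
python3 -m jog '[[[-0.005,0,0.009],[0,0,0]],[[-0.010,0,0.0185],[0,0,0]],[[-0.014,0,0.028],[0,0,0]],[[-0.0175,0,0.038],[0,0,0]],[[-0.0205,0,0.048],[0,0,0]]]'
```

```text
t: 5.25
tool_pos: [0.4936, 0.0129, 0.0825]
tool_rot: [3.138, -0.003, 0.002]
contact_force: [2.2, -6.8, -0.8]
opening: 0.0252
grip_force: 40.1
```

```bash
python3 -m jog '[[[-0.001,0.001,0.006],[0,0,0]],[[-0.002,0.001,0.012],[0,0,0]],[[-0.0025,0.001,0.017],[0,0,0]],[[-0.003,0.001,0.021],[0,0,0]],[[-0.003,0.001,0.024],[0,0,0]]]'
```

```text
t: 5.75
tool_pos: [0.4897, 0.0129, 0.0586]
tool_rot: [3.14, -0.003, -0.003]
contact_force: [-3.8, -5.6, -0.2]
opening: 0.025
grip_force: 40.1
```

```bash
python3 -m jog '[[[0,0,0.001],[0,0,0]],[[0,0,0.002],[0,0,0]],[[0,0,0.003],[0,0,0]],[[0,0,0.004],[0,0,0]]]'
```

```text
t: 6.15
tool_pos: [0.4895, 0.0129, 0.0551]
tool_rot: [3.14, -0.003, -0.005]
contact_force: [-8.8, -4.3, 7.4]
opening: 0.025
grip_force: 41.0
```

```bash
python3 -m jog '[[[0.001,0,0.001],[0,0,0]],[[0.001,0,0.002],[0,0,0]],[[0.001,0,0.002],[0,0,0]],[[0.001,0,0.002],[0,0,0]]]'
python3 - <<'E'
from h import *
im=optics.get_image("scene")["image"][130:255,270:400]
cv2.imwrite("pics/scene3.png",cv2.resize(im,None,fx=4,fy=4,interpolation=cv2.INTER_CUBIC))
E
```

```text
t: 6.55
tool_pos: [0.4895, 0.0129, 0.0548]
tool_rot: [3.14, -0.002, -0.012]
contact_force: [-16.9, -4.9, 16.7]
opening: 0.0252
grip_force: 42.3
```

View pics/scene3.png

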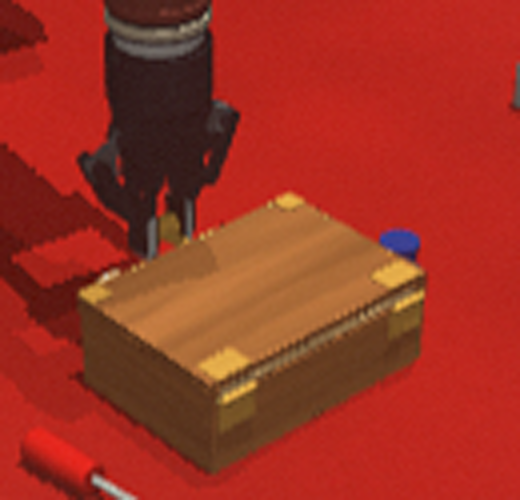

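The outer lid lies flat on the box, and the pull height and the hard stop confirm it is shut. Now I raise the outer lid alone along the arc.

```bash
python3 -m jog '[[[-0.001,0,-0.003],[0,0,0]],[[0.0,0,-0.008],[0,0,0]],[[0.001,0,-0.018],[0,0,0]],[[0.003,0,-0.028],[0,0,0]],[[0.0055,0,-0.038],[0,0,0]]]'
```

```text
t: 7.1
tool_pos: [0.4957, 0.0129, 0.0907]
tool_rot: [3.141, -0.003, -0.006]
contact_force: [-3.6, -4.9, -1.1]
opening: 0.0253
grip_force: 40.1
```

```bash
python3 -c "
from h import *
o=ctrl.get_obs();p=o['tool_pos'];print(p-[.4895,.0129,.0551])"
python3 -m jog '[[[0.003,0,-0.010],[0,0,0]],[[0.0065,0,-0.0195],[0,0,0]],[[0.0105,0,-0.029],[0,0,0]],[[0.0155,0,-0.038],[0,0,0]],[[0.021,0,-0.0465],[0,0,0]]]'
```

```text
[6.19921582e-03 9.68976992e-06 3.55939772e-02]
t: 7.6
tool_pos: [0.5176, 0.0131, 0.1383]
tool_rot: [3.141, -0.003, -0.003]
contact_force: [-4.8, -3.3, 1.6]
opening: 0.0252
grip_force: 40.3
```

```bash
python3 -m jog '[[[0.0055,0,-0.0085],[0,0,0]],[[0.0115,0,-0.0165],[0,0,0]],[[0.0185,0,-0.0245],[0,0,0]],[[0.0255,0,-0.032],[0,0,0]],[[0.0295,0,-0.0355],[0,0,0]]]' >/dev/null
python3 -m jog '[[[0,0,0],[0,0,0]],[[0,0,0],[0,0,0]],[[0,0,0],[0,0,0]],[[0,0,0],[0,0,0]],[[0,0,0],[0,0,0]]]'
python3 - <<'E'
from h import *
o=ctrl.get_obs();d=o['tool_pos']-[.4895,.0129,.0551];print(d,"lid",np.arcsin(.072+d[2]/.1735)-.072)
im=optics.get_image("scene")["image"][110:255,270:410]
cv2.imwrite("pics/scene4.png",cv2.resize(im,None,fx=4,fy=4,interpolation=cv2.INTER_CUBIC))
im=optics.get_image("top")["image"][155:220,275:355]
cv2.imwrite("pics/top4.png",cv2.resize(im,None,fx=5,fy=5,interpolation=cv2.INTER_CUBIC))
E
```

```text
t: 8.6
tool_pos: [0.5478, 0.0133, 0.1732]
tool_rot: [-3.141, 0.003, -0.002]
contact_force: [4.3, -1.2, -5.1]
opening: 0.025
grip_force: 39.6
[0.05833772 0.00039818 0.11808526] lid 0.780011911971002
```

View pics/scene4.png

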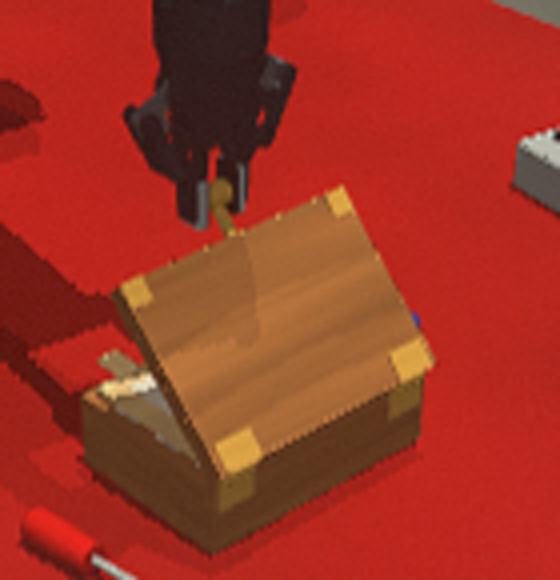

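View pics/top4.png

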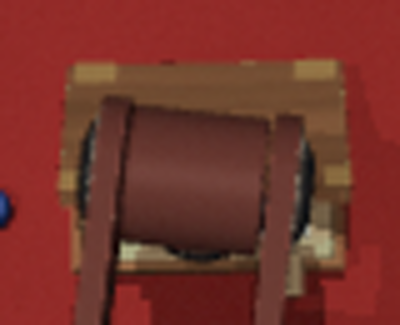

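The outer lid is held at about 45°, with the pull in the pads at (222,195). The inner cover lies flat at rim level, and its tongue shows at (120,365). I'll hand the job in.

```bash
python3 -c "
from station import job
print(job.finish_job())"
```

```text
the job is handed in; nothing more can be done
None
```

I lowered both lids together until shut, then raised the outer lid alone and handed in at 8.6 s, still gripping it by its pull at about 0.78 rad (45°); the inner cover looked fully shut in the last picture, and no verdict came back.

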